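# Unguard and exercise a slanted dosing pump

### The job

Get the slanted dosing pump ready for use: lift its yellow guard plate out of the slot in front of the plunger and hang it by its eye on the peg. Then press the blue plunger head, with the tool slanted in line with the plunger, all the way down to its stop without ramming it, hold it there for about a second, and let it come fully up again. Leave the bottles standing where they are.

Things in the scene. Friction and masses are not known exactly. Their poses are not given: they have to be found in the camera images.
- pump_stand: Slanted dosing pump on a fixed grey base 184 x 124 x 14 mm. Origin: underside of the base (base spans x -77 to 107 mm); z up, -x its front, y sideways. The pump axis lies in the x-z plane, leaning 35 degrees from vertical to the front: up along it is (-0.574, 0, 0.819). A clear shield roofs the pump at z = 140 to 145 mm, x = 25 to 109, y = +-56 mm.
- guard_slot (a point): Middle of the guard slot's floor, at (-22, 0, 14) mm in pump_stand. The slot is two aluminium U channels at y = +-21 to 34 mm whose top is at z = 44 mm; 1.5 mm play on each face of the guard. Axes of pump_stand. Note: the sash bar of the hood crosses the whole opening in front, its underside 575 mm above the worktop at x = 330 to 356 mm from the base: the arm must reach in beneath it.
- press_end (a point): Point on the pump axis, at (30, 0, 85) mm in pump_stand, axes of pump_stand. The barrel is clamped anywhere in a 16 mm range along the axis, unreported: the top face of the plunger head at its stop is 0 to 16 mm further up the axis than this point, and with the plunger up another 14 mm further. Find it by touch or sight.
- plunger (a joint): Spring plunger with a round blue head, 36 mm across and 10 mm thick, pressed along the slanted axis. 0 = fully up, 0.014 m = at its stop. The spring takes about 3 N to start and 9 N at the stop. The head is cushioned: under load it sinks about 1 mm on the rod per 4 N. More than 40 N on the pump is ramming.
- guard: Yellow plate 8 (x) x 50 (y) x 120 (z) mm, 80 g, upright in the guard slot, faces along x. Origin: centre of its lower edge; z up along the plate. Its upper 90 mm stand free above the slot: grip the two long edges (50 mm apart) near the top, with a tool slanted 25 to 45 degrees, wrist towards the robot; lift at least 35 mm to clear the slot.
- guard_eye (a point): Centre of the round 24 mm eye through the guard, 82 mm above its lower edge and 38 mm below its top; the eye's axis is the guard's x.
- peg_stand: Fixed stand with a dark base 110 x 100 x 12 mm and an upright post (20 mm wide, top at z = 137 mm, front face at x = 30 mm). Origin: on the underside of the base, z up, -x its front. From the post a steel peg 8 mm thick runs to the front, rising 10 degrees, along y = 0 from (30, 0, 113) mm to its tip.
- peg_tip (a point): Centre of the peg's red ball end (11 mm across), at (-35, 0, 125) mm in peg_stand. Axes are those of peg_stand.
- buffer_bottle: Bystander: white plastic bottle with a white cap, 62 mm across, 120 mm tall, loose; origin at the centre of its underside.
- reagent_blue: Bystander: glass bottle with a blue cap, 68 mm across, 135 mm tall, loose; origin at the centre of its underside.
Mind the look-alikes: they are no part of the job. What is meant by the guard is not green, pink or purple, and is the smaller of those in its own colour.

How it is judged:
By the outcome, as a careful person would: the job done as asked, in the order asked, and still so for the second after the job is handed in, with the robot touching nothing.
It also fails if it takes over 54 s, if anything falls off the work surface, if the arm or the gripper's body presses on something with over 40 N, if the wrist force passes 120 N, or if a joint passes its speed limit or range.

### The arm

A 6-joint arm with a two-finger parallel gripper is mounted at the origin on a cart in front of the work surface, level with it; the furniture and walls round the work are solid. World frame = base frame: x ahead of the robot, y to its left, z up, the work surface at z = 0. Lengths are in m, angles in rad, forces in N, time in s.
With the tool pointing down it reaches from about 0.3 to 1 m from the base axis. Payload 5.1 kg.
Tool frame: the origin (TCP) lies at the very end of the fingers, on their centre line; the grasp point (between the pads) lies 19 mm behind it; z points along the fingers, y is the line along which they close (so a half turn about z gives the same grasp; the last joint's range is limited). The gripper opens to 95 mm and grips with 3 to 60 N. Pads are 20 mm wide; open, the fingers measure 119 mm over their backs; the gripper's body (75 mm by 180 mm) begins 59 mm behind the grasp point.
Start: joints at [1.226, 0.124, 1.65, -0, 1.367, -0.083], TCP at [0.168, 0.628, 0.215] pointing down, gripper open.
Joint ranges: [-2.61, 2.61], [-1.02, 2.33], [0.03, 2.71], [-1.35, 4.49], [0.32, 2.68], [-2.91, 2.91]. Speed limits (rad/s): [2.57, 2.57, 3.14, 3.14, 3.14, 3.14].

### API

Orientations are given as a unit quaternion [w, x, y, z].
In Python, from bench import ctrl, imaging, ticket gives the robot as it stands.
- The arm moves only by the shell command python3 -m inch 'ROWS' [FORCE]. ROWS is a JSON object of lists of equal length, an entry for each row: "hand": the opening, from 0 (shut) to 1 (fully open); "translation": the shift along the tool's x, y, z in mm, a list of three; "yaw": the turn about the tool's z in degrees. In form: {"hand": [hand, ...], "translation": [[tx, ty, tz], ...], "yaw": [yaw, ...]}. A call has 1 to 20 rows; each row shifts and turns the commanded pose from where the row before left it, along the tool's axes as they then stand; what a row does not reach is not made up. A row lasts 1/8 s, in which the tool goes at most 62.5 mm and 10.7 degrees, less where a joint would pass 70% of its speed; a pose out of reach is approached as far as the arm can. A call is refused whole if a number of a shift passes 62.5 or a number of a turn 10.7, either way. A call with a gripper value outside its range is refused whole. The fingers move at their own pace and stop on an object; FORCE is the grip in N (left out, the last holds). Time passes only in rows, so rows that do not move let the fingers close. It gives the time, the measured TCP pose, the force, the opening and the grip force at its end, in the units of the state.
- ctrl.state(): the state, without advancing time (a new reading comes with each control period).
- imaging.camera(name): name is "side" or "top" or "wrist"; returns (picture, depth): 400x640x3 uint8, red, green, blue; 400x640 float32, m along the optical axis (not along the pixel's ray), 0 where there is no reading.
- imaging.camera_info(name): a dict with "fx", "fy", "cx", "cy" (pixels), "k1" (the pictures are not rectified: a ray, as slopes to the right and down, at radius r is drawn at 1 + k1 r^2 times it, then the intrinsics apply), "T" (4x4, takes a point from camera to world coordinates); the wrist camera has in their place "mount" (4x4, takes a point from camera to tool coordinates, whose origin is the TCP and whose axes are the flange's). Camera axes: x right, y down, z forward; pixel columns grow to the right and rows downward; lengths in m; the calibration is good to about 2 mm. A picture is of the moment at which its call begins: read the wrist's pose just before it. camera_info takes no time and is no camera call.
- ticket.finish_job(): hands the job in; it is judged then, once.
The state is a dict: "time": time; "qpos": joint angles; "qvel": joint speeds; "effort": joint torques, N m; "eef_pos": TCP position; "orientation": TCP orientation; "force": force on the tool from outside, world axes, zero at the start; "wrist_torque": the same for the moment, N m; "opening": finger opening in m; "grasp_force": force on a finger pad.
Only numpy, scipy, OpenCV 4.12 (cv2) and the standard library are available. Lean on these libraries where they do the work, as an engineer would, in place of code of your own. Each camera call takes 0.05 s, during which the arm holds its last target. There are 200 camera calls.

## Working session

There is one attempt and no reset: what is moved stays moved. The work goes in short steps, Python scripts to look and compute and a shell command to move; the robot and the scene stay as the last step left them, time stands still between calls to the robot, and variables do not carry over. Pictures are saved under pics/ and viewed, at most 10 in all, crops included, and the job is handed in when it is done.

```bash
ls; mkdir -p pics
cat > h.py <<'E'
import numpy as np, cv2
from bench import ctrl, imaging
from scipy.spatial.transform import Rotation as R
def rot(s): q=s['orientation']; return R.from_quat([q[1],q[2],q[3],q[0]])
def cam(name):
    s=ctrl.state(); p,d=imaging.camera(name); i=imaging.camera_info(name)
    if 'T' in i: T=np.array(i['T'])
    else:
        W=np.eye(4); W[:3,:3]=rot(s).as_matrix(); W[:3,3]=s['eef_pos']; T=W@np.array(i['mount'])
    return p,d,i,T
def rays(i,uv):
    uv=np.atleast_2d(uv).astype(float)
    K=np.array([[i['fx'],0,i['cx']],[0,i['fy'],i['cy']],[0,0,1.]])
    return cv2.undistortPoints(uv[:,None],K,np.array([i['k1'],0,0,0.]))[:,0]
def cloud(d,i,T,uv):
    uv=np.atleast_2d(uv); n=rays(i,uv); z=d[uv[:,1],uv[:,0]]
    P=np.c_[n*z[:,None],z]; return P@T[:3,:3].T+T[:3,3]
def save(name,p): cv2.imwrite('pics/'+name+'.png',p[:,:,::-1])
E
python3 - <<'E'
from h import *
s=ctrl.state(); print(s)
a=[]
for n in ['side','top']:
    p,d,i,T=cam(n); np.savez('/tmp/'+n,p=p,d=d,T=T); a.append(p); print(n,i, 'pos',T[:3,3])
    save(n,p)
print(imaging.camera_info('wrist'))
E
```

```text
pics
{'time': 0.0, 'qpos': array([ 1.22640881e+00,  1.24505622e-01,  1.65164699e+00,  2.44810785e-05,
        1.36746007e+00, -8.25913327e-02]), 'qvel': array([-6.47077092e-04, -5.60397590e-04, -1.70283745e-03, -1.15275428e-04,
       -3.19427844e-04, -6.41369414e-05]), 'effort': array([ 1.26302304e-03, -4.17585003e+01, -3.59943867e+01,  7.77002913e-02,
        4.90670814e-02, -1.87655601e-04]), 'eef_pos': array([0.16803581, 0.62726149, 0.21340266]), 'orientation': array([-2.25707243e-04,  1.30526999e-01,  9.91444241e-01, -9.84546705e-04]), 'force': array([0.22686805, 0.75316944, 0.67594612]), 'wrist_torque': array([-0.00627591, -0.00616473, -0.04119258]), 'grasp_force': 0.0, 'opening': 0.09496121612240088}
side {'fx': 422.24410792023315, 'fy': 422.24410792023315, 'cx': 322.6861685318113, 'cy': 204.67673427187702, 'k1': -0.09782467278178768, 'T': array([[ 0.95155975,  0.21682567, -0.21799237,  0.81868588],
       [ 0.30744764, -0.67830052,  0.66737123, -0.63753282],
       [-0.00316113, -0.70206484, -0.71210601,  0.75253018],
       [ 0.        ,  0.        ,  0.        ,  1.        
[... 259 characters left out ...]
.99915367, -0.02279501,  0.03423931, -0.0362944 ],
       [-0.03142779, -0.11397173, -0.99298678,  0.96436935],
       [ 0.        ,  0.        ,  0.        ,  1.        ]])} pos [ 0.50707504 -0.0362944   0.96436935]
{'fx': 352.0838862517349, 'fy': 352.0838862517349, 'cx': 320.9614972417967, 'cy': 202.28915203580078, 'k1': -0.00016356643216516138, 'mount': array([[-3.05944158e-04, -9.68218377e-01, -2.50106139e-01,
         7.02711548e-02],
       [ 9.99999525e-01, -5.27806155e-04,  8.20002290e-04,
         4.31263868e-04],
       [-9.25948846e-04, -2.50105769e-01,  9.68218078e-01,
        -1.69377896e-01],
       [ 0.00000000e+00,  0.00000000e+00,  0.00000000e+00,
         1.00000000e+00]])}
```

View pics/side.png

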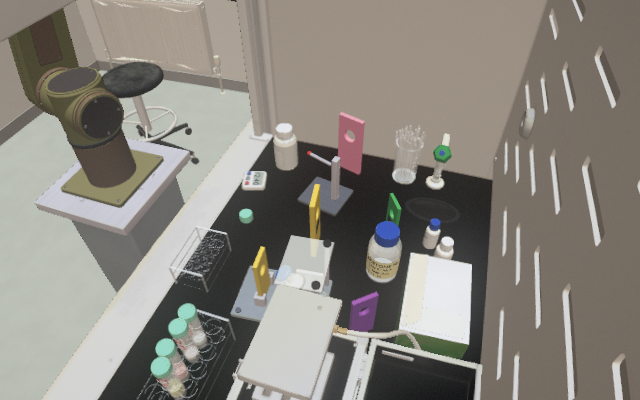

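View pics/top.png

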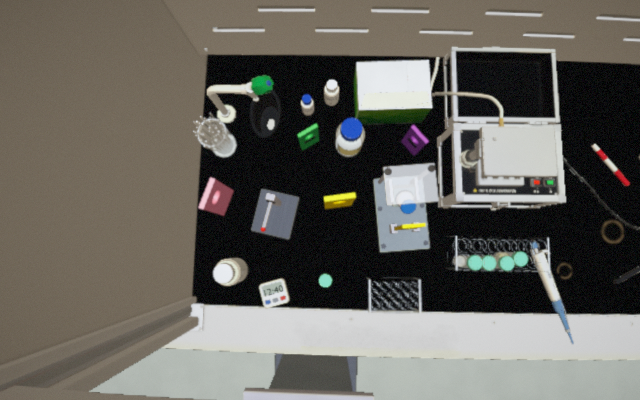

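Side view: the arm's pedestal is at left and the pump stand near (285,290), with a small yellow plate in it at (262,272). A taller yellow plate stands free at (315,220), the peg stand is at (328,185), the white bottle at (286,147) and the blue-cap bottle at (385,252).

Top view: the pump base is near (405,220), with the blue head at (408,205) and the guard at (408,227). The peg stand is at (275,213) with its red tip at (263,230).

Candidates for the guard (top pixels):
- yellow (408,227), in the slot
- yellow (340,200), larger and free-standing
- green (308,137)
- purple (415,140)
- pink (215,197)

I choose the yellow one at (408,227). Next I measure and check it with a crop.

```bash
cat > m1.py <<'E'
from h import *
allp=[]
for n in ['side','top']:
    z=np.load('/tmp/'+n+'.npz'); p,d,T=z['p'],z['d'],z['T']; i=imaging.camera_info(n)
    v,u=np.nonzero(d>0); uv=np.c_[u,v]; P=cloud(d,i,T,uv); c=p[v,u].astype(int)
    hsv=cv2.cvtColor(p,cv2.COLOR_RGB2HSV)[v,u].astype(int)
    print(n,'table z', np.median(P[(abs(P[:,2])<.01)][:,2]))
    def comps(m,name,mn=15):
        M=np.zeros(d.shape,np.uint8); M[v[m],u[m]]=1
        k,L,st,ce=cv2.connectedComponentsWithStats(M)
        for j in range(1,k):
            if st[j,4]>=mn:
                q=P[L[v,u]==j]; print(' ',name,ce[j].round(),st[j,4],'min',q.min(0).round(3),'max',q.max(0).round(3),'med',np.median(q,0).round(3))
    inb=(P[:,0]>.3)&(P[:,2]>.0)&(P[:,2]<.3)
    comps(inb&(abs(hsv[:,0]-25)<6)&(hsv[:,1]>150)&(hsv[:,2]>80),'yellow')
    comps(inb&(abs(hsv[:,0]-110)<12)&(hsv[:,1]>120)&(hsv[:,2]>60),'blue')
    comps(inb&((hsv[:,0]<6)|(hsv[:,0]>174))&(hsv[:,1]>150)&(hsv[:,2]>90),'red',5)
    for nm,zc,cx in [('pump',.014,(.43,-.25)),('peg',.012,(.47,.07))]:
        m=(abs(P[:,2]-zc)<.004)&(np.hypot(P[:,0]-cx[0],P[:,1]-cx[1])<.16)
        print(nm,m.sum(),P[m].min(0).round(3),P[m].max(0).round(3))
        M=np.zeros(d.shape,np.uint8); M[v[m],u[m]]=1
        k,L,st,ce=cv2.connectedComponentsWithStats(M)
        j=1+np.argmax(st[1:,4]); q=P[L[v,u]==j]
        r=cv2.minAreaRect(q[:,:2].astype(np.float32)*1000); print('  rect',r,st[j],'n',len(q)); print(cv2.boxPoints(r).round())
    if n=='top': save('crop_guard',cv2.resize(p[150:270,330:460],None,fx=4.5,fy=4.5,interpolation=cv2.INTER_CUBIC))
    x=P[abs(P[:,2])<.003]; print('table extents',np.percentile(x,[.5,99.5],axis=0).round(3))
E
python3 m1.py
```

```text
side table z 0.00015235837552679543
  yellow [314. 214.] 236 min [ 0.612 -0.095  0.069] max [ 0.623 -0.031  0.161] med [ 0.617 -0.092  0.124]
  blue [441. 152.] 19 min [0.837 0.088 0.205] max [0.844 0.096 0.213] med [0.84  0.091 0.21 ]
  blue [435. 223.] 92 min [0.85  0.008 0.001] max [0.877 0.1   0.08 ] med [0.861 0.016 0.077]
  blue [387. 233.] 509 min [ 0.748 -0.11   0.068] max [0.794 0.    0.137] med [ 0.771 -0.094  0.134]
  red [308. 152.] 10 min [0.538 0.1   0.124] max [0.545 0.107 0.133] med [0.541 0.103 0.129]
pump 1124 [ 0.358 -0.4    0.01 ] [ 0.575 -0.132  0.018]
  rect ((538.9017944335938, -226.1964111328125), (70.74422454833984, 121.59002685546875), 4.433046817779541) [ 230  266   47   54 1036] n 1036
[[ 499. -168.]
 [ 508. -290.]
 [ 579. -284.]
 [ 569. -163.]]
peg 1020 [ 0.356 -0.05   0.008] [0.629 0.197 0.016]
  rect ((583.9367065429688, 95.20853424072266), (100.62284088134766, 106.78732299804688), 78.39847564697266) [297 176  45  39 743] n 743
[[522.  57.]
 [626.  35.]
 [646. 134.]
 [542. 155.]]
table extents [[-0.128 -0.531 -0.003]
 [ 0.992  0.297  0.003]]
top table z
[... 983 characters left out ...]
ax [0.544 0.108 0.135] med [0.542 0.104 0.131]
  red [283. 297.] 5 min [0.38  0.064 0.015] max [0.383 0.069 0.02 ] med [0.382 0.067 0.019]
pump 1264 [ 0.36  -0.349  0.01 ] [ 0.589 -0.137  0.018]
  rect ((545.390380859375, -223.498046875), (83.67630767822266, 124.82415008544922), 5.212034225463867) [ 377  216   52   36 1249] n 1249
[[ 498. -165.]
 [ 509. -289.]
 [ 593. -282.]
 [ 581. -158.]]
peg 1459 [ 0.356 -0.049  0.008] [0.629 0.182 0.016]
  rect ((584.9248046875, 96.08779907226562), (99.56456756591797, 105.25550079345703), 78.31491088867188) [ 251  197   48   42 1191] n 1191
[[523.  58.]
 [626.  37.]
 [647. 134.]
 [543. 155.]]
table extents [[ 0.144 -0.844 -0.003]
 [ 1.01   0.295  0.003]]
```

View pics/crop_guard.png

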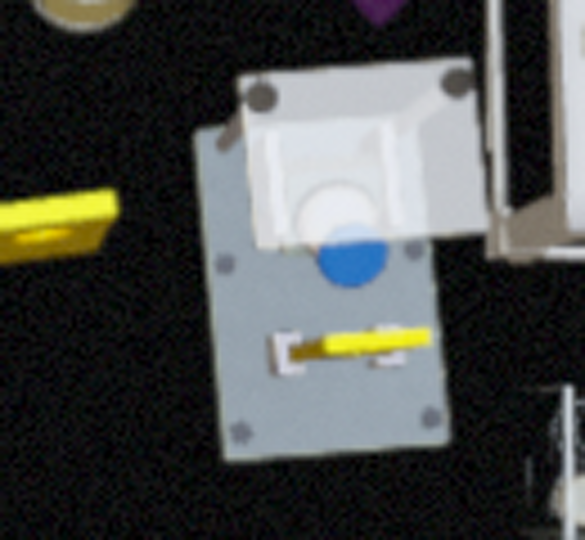

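The crop confirms it: the yellow plate between the aluminium channels (slot), with the blue head just behind. The moves only turn about the tool's z, so before planning the slant I'll check the command's help and make one small turn to see how it behaves.

The turn works as described, so the slant has to come from the arm's own reach limit: an unreachable pose is only approached, so the tool should tip there. The tip's azimuth must then match the pump's (about 5°). I'll line the tool up and move in front of the robot, collecting states to fit the kinematics.

```bash
cat > st.py <<'E'
import json
from h import *
s=ctrl.state(); open('/tmp/log.jsonl','a').write(json.dumps({k:np.asarray(v).tolist() for k,v in s.items()})+'\n')
M=rot(s).as_matrix()
print('t',round(s['time'],2),'q',s['qpos'].round(3),'p',s['eef_pos'].round(4),'F',s['force'].round(1))
print('toolx',M[:,0].round(3),'z',M[:,2].round(3),'tilt',np.degrees(np.arccos(-M[2,2])).round(1),'az',np.degrees(np.arctan2(M[1,2],M[0,2])).round(1),'xang',np.degrees(np.arctan2(M[1,0],M[0,0])).round(1))
E
python3 st.py
python3 -m inch '{"hand":[1,1,1],"translation":[[0,0,-40],[0,0,-40],[0,0,-40]],"yaw":[-8.5,-8.5,-8]}' >/dev/null; python3 st.py
python3 -m inch '{"hand":[1,1,1],"translation":[[0,-60,0],[0,-60,0],[0,-60,0]],"yaw":[0,0,0]}' >/dev/null; python3 st.py
python3 -m inch '{"hand":[1,1],"translation":[[0,-60,0],[0,-60,0]],"yaw":[0,0]}' >/dev/null; python3 st.py
```

```text
t 0.35 q [ 1.226  0.124  1.651 -0.     1.368  0.004] p [0.1682 0.6275 0.214 ] F [ 0.4 -0.6  0.1]
toolx [-0.94   0.341 -0.   ] z [-0.    -0.001 -1.   ] tilt 0.1 az -108.6 xang 160.1
t 0.72 q [ 1.226  0.077  1.5    0.     1.565 -0.438] p [0.1682 0.6276 0.3355] F [0.1 0.3 0.4]
toolx [-0.996 -0.093  0.   ] z [-0.    -0.001 -1.   ] tilt 0.0 az -111.8 xang -174.6
t 1.1 q [ 1.069 -0.3    1.849 -0.     1.593 -0.591] p [0.1839 0.4468 0.3344] F [ 0.1 -0.3  1.7]
toolx [-0.996 -0.089 -0.   ] z [ 0. -0. -1.] tilt 0.0 az -71.3 xang -174.9
t 1.35 q [ 0.894 -0.553  2.025 -0.     1.67  -0.766] p [0.1941 0.3271 0.3344] F [1.1 0.  0.6]
toolx [-0.996 -0.09  -0.   ] z [ 0. -0. -1.] tilt 0.0 az -24.5 xang -174.9
```

```bash
cat > fit.py <<'E'
import json,numpy as np
from scipy.optimize import least_squares
S=[json.loads(l) for l in open('/tmp/log.jsonl')]
q=np.array([s['qpos'] for s in S]); p=np.array([s['eef_pos'] for s in S])
c,s=np.cos(q[:,0]),np.sin(q[:,0]); r=c*p[:,0]+s*p[:,1]; lat=-s*p[:,0]+c*p[:,1]
print('r',r.round(4),'lat',lat.round(4))
# elbow offset e allowed: perpendicular to the forearm
def f(x): 
    a,hz,L1,L2=x; s2=q[:,1]; s23=q[:,1]+q[:,2]
    return np.r_[a+L1*np.sin(s2)+L2*np.sin(s23)-r, hz+L1*np.cos(s2)+L2*np.cos(s23)-p[:,2]]
o=least_squares(f,[0,0,.4,.4]); print(o.x.round(4),abs(o.fun).max())
E
python3 fit.py
```

```text
r [0.6475 0.6475 0.4802 0.3766] lat [0.0536 0.0536 0.0535 0.0535]
[ 0.0032 -0.0974  0.4378  0.6065] 0.004029203938385795
```

```bash
python3 -m inch '{"hand":[1,1,1,1,1,1],"translation":[[0,-20,-50],[0,-40,-50],[5,-45,-50],[5,-50,-50],[5,-50,-50],[5,-50,-40]],"yaw":[0,0,0,0,0,0]}' ; python3 st.py; python3 fit.py
```

```text
time: 2.1
eef_pos: [0.1959, 0.0896, 0.6084]
orientation: [0.001, -0.046, 0.999, 0.0]
force: [1.3, -0.2, 0.1]
opening: 0.095
grasp_force: 0.0
t 2.1 q [ 0.178 -0.734  1.647 -0.     2.227 -1.484] p [0.1959 0.0896 0.6084] F [ 1.3 -0.2  0.1]
toolx [-0.996 -0.091 -0.002] z [ 0.002  0.    -1.   ] tilt 0.1 az 4.3 xang -174.8
r [0.6475 0.6475 0.4802 0.3766 0.2087] lat [0.0536 0.0536 0.0535 0.0535 0.0535]
[-2.000e-04 -8.060e-02  4.211e-01  6.094e-01] 0.008537536614013908
```

```bash
python3 -m inch '{"hand":[1,1,1,1],"translation":[[0,-20,-40],[0,0,-50],[0,0,-50],[0,0,-40]],"yaw":[0,0,0,0]}' >/dev/null; python3 st.py
python3 -m inch '{"hand":[1,1,1],"translation":[[0,0,-40],[0,0,-40],[0,0,-40]],"yaw":[0,0,0]}' >/dev/null; python3 st.py; python3 fit.py
```

```text
t 2.6 q [ 0.085 -0.48   1.144  0.     2.475 -1.574] p [0.1981 0.0706 0.7888] F [0.2 0.7 0.8]
toolx [-0.996 -0.088 -0.002] z [ 0.002  0.    -1.   ] tilt 0.1 az 5.5 xang -174.9
t 2.98 q [ 8.700e-02 -2.320e-01  6.850e-01 -1.000e-03  2.681e+00 -1.573e+00] p [0.1993 0.0711 0.9039] F [-22.   -3.    0.2]
toolx [-0.996 -0.089 -0.007] z [ 0.007  0.    -1.   ] tilt 0.4 az 3.1 xang -174.9
r [0.6475 0.6475 0.4802 0.3766 0.2087 0.2033 0.2048] lat [0.0536 0.0536 0.0535 0.0535 0.0535 0.0536 0.0535]
[ 0.0047 -0.074   0.4195  0.6128] 0.028103146080846575
```

```bash
python3 -m inch '{"hand":[1],"translation":[[0,0,0]],"yaw":[0]}' |grep force; python3 st.py; 
python3 -m inch '{"hand":[1],"translation":[[0,0,-20]],"yaw":[0]}' | grep force; python3 st.py
```

```text
force: [-0.9, -0.1, 0.1]
grasp_force: 0.0
t 3.1 q [ 0.087 -0.231  0.685 -0.     2.68  -1.573] p [0.1998 0.0712 0.904 ] F [-0.9 -0.1  0.1]
toolx [-0.996 -0.088 -0.008] z [ 0.008  0.001 -1.   ] tilt 0.5 az 3.6 xang -174.9
force: [0.1, -0.1, -0.2]
grasp_force: 0.0
t 3.23 q [ 9.200e-02 -2.180e-01  6.620e-01 -2.000e-03  2.680e+00 -1.569e+00] p [0.2031 0.0723 0.9081] F [ 0.1 -0.1 -0.2]
toolx [-0.996 -0.088 -0.017] z [ 0.017  0.001 -1.   ] tilt 1.0 az 2.2 xang -175.0
```

```bash
python3 -m inch '{"hand":[1,1],"translation":[[0,0,-60],[0,0,-60]],"yaw":[0,0]}' | grep force; python3 st.py; 
python3 -m inch '{"hand":[1,1],"translation":[[60,0,0],[60,0,0]],"yaw":[0,0]}' | grep force; python3 st.py
```

```text
force: [-0.2, -0.3, -1.1]
grasp_force: 0.0
t 3.48 q [ 0.115 -0.143  0.504 -0.012  2.68  -1.555] p [0.2138 0.0771 0.9389] F [-0.2 -0.3 -1.1]
toolx [-0.991 -0.087 -0.1  ] z [ 0.1    0.006 -0.995] tilt 5.8 az 3.5 xang -175.0
force: [-1.2, 1.0, 1.3]
grasp_force: 0.0
t 3.73 q [ 0.196 -0.389  0.74  -0.036  2.68  -1.495] p [0.0994 0.0696 0.9127] F [-1.2  1.   1.3]
toolx [-0.99  -0.086 -0.111] z [ 0.111  0.006 -0.994] tilt 6.4 az 2.9 xang -175.0
```

```bash
python3 -m inch '{"hand":[1,1,1,1],"translation":[[0,0,-62],[0,0,-62],[0,0,-62],[0,0,-62]],"yaw":[0,0,0,0]}' | grep force; python3 st.py; python3 fit.py
```

```text
force: [0.0, 0.4, -0.4]
grasp_force: 0.0
t 4.22 q [ 0.584 -0.214  0.403 -0.275  2.68  -1.339] p [0.102  0.0894 0.9791] F [ 0.   0.4 -0.4]
toolx [-0.956 -0.084 -0.28 ] z [ 0.278  0.039 -0.96 ] tilt 16.3 az 8.0 xang -175.0
r [0.6475 0.6475 0.4802 0.3766 0.2087 0.2033 0.2048 0.2052 0.2089 0.2213
 0.111  0.1344] lat [0.0536 0.0536 0.0535 0.0535 0.0535 0.0536 0.0535 0.0535 0.0533 0.052
 0.0489 0.0183]
[ 0.042  -0.0754  0.4405  0.5993] 0.0736751860449458
```

```bash
python3 -m inch '{"hand":[1,1,1,1],"translation":[[-40,-10,-62],[-30,-10,-62],[-10,0,-62],[0,0,-62]],"yaw":[0,0,0,0]}' | grep force; python3 st.py
```

```text
force: [-0.0, 0.5, 0.0]
grasp_force: 0.0
t 4.72 q [ 0.646 -0.072  0.131 -0.472  2.68  -1.473] p [0.1201 0.0836 1.0159] F [-0.   0.5  0. ]
toolx [-0.915 -0.073 -0.398] z [ 0.396  0.045 -0.917] tilt 23.5 az 6.4 xang -175.5
```

```bash
cat > fk.py <<'E'
import json,numpy as np
from scipy.optimize import least_squares
from scipy.spatial.transform import Rotation as R
def fk(x,q):
    a,d,h,L1,e,L2,L3=x
    R1=R.from_euler('z',q[0]); R2=R1*R.from_euler('y',q[1]); R3=R2*R.from_euler('y',q[2])
    R5=R3*R.from_euler('z',q[3])*R.from_euler('y',q[4])
    p=R1.apply([a,d,h])+R2.apply([0,0,L1])+R3.apply([e,0,L2])
    return p+R5.apply([0,0,L3]), R5.apply([0,0,1]), p
def fit():
    S=[json.loads(l) for l in open('/tmp/log.jsonl')]
    zt=[R.from_quat(np.roll(s['orientation'],-1)).apply([0,0,1]) for s in S]
    f=lambda x: np.r_[np.concatenate([fk(x,s['qpos'])[0]-s['eef_pos'] for s in S])]
    o=least_squares(f,[0,.05,.3,.43,0,.6,.35])
    er=max(np.abs(fk(o.x,s['qpos'])[1]-z).max() for s,z in zip(S,zt))
    return o.x,abs(o.fun).max(),er
LO=np.array([-2.61,-1.02,.03,-1.35,.32,-2.91]); HI=np.array([2.61,2.33,2.71,4.49,2.68,2.91])
if __name__=='__main__':
    x,e,er=fit(); print(x.round(4),e,er); np.save('/tmp/fk.npy',x)
    for tilt in (25,30,35):
        for q3 in (.05,.2):
            s5=2.66; sum_=np.pi-np.radians(tilt); q2=sum_-s5-q3
            P,z,w=fk(x,[.087,q2,q3,0,s5,0]); print(tilt,q3,round(q2,2),'TCP',P.round(3),'wrist',w.round(3))
E
python3 fk.py
```

```text
[0.     0.0536 0.2232 0.4524 0.0424 0.6131 0.2922] 1.4445422635844807e-10 3.95516952522712e-16
25 0.05 -0.0 TCP [0.186 0.07  1.021] wrist [0.063 0.059 1.286]
25 0.2 -0.15 TCP [0.119 0.064 1.016] wrist [-0.004  0.053  1.281]
30 0.05 -0.09 TCP [0.116 0.064 1.035] wrist [-0.03   0.051  1.288]
30 0.2 -0.24 TCP [0.049 0.058 1.024] wrist [-0.096  0.045  1.277]
35 0.05 -0.18 TCP [0.045 0.058 1.042] wrist [-0.122  0.043  1.282]
35 0.2 -0.33 TCP [-0.02   0.052  1.025] wrist [-0.187  0.037  1.265]
```

```bash
python3 -m inch '{"hand":[1,1,1,1],"translation":[[30,-18,-45],[30,-15,-60],[30,-8,-62],[20,0,-62]],"yaw":[0,0,0,0]}' | grep force; python3 st.py
python3 -m inch '{"hand":[1,1],"translation":[[10,0,-62],[10,0,-62]],"yaw":[0,0]}' | grep force; python3 st.py
```

```text
force: [4.0, -23.5, -1.6]
grasp_force: 0.0
t 5.22 q [ 1.536 -0.015  0.028 -1.347  2.68  -1.481] p [0.0755 0.0662 1.0261] F [  4.  -23.5  -1.6]
toolx [-0.893 -0.086 -0.442] z [ 0.437  0.073 -0.897] tilt 26.3 az 9.5 xang -174.5
force: [-0.0, -0.6, 0.3]
grasp_force: 0.0
t 5.47 q [ 1.554 -0.03   0.028 -1.346  2.68  -1.463] p [0.0742 0.0556 1.0271] F [-0.  -0.6  0.3]
toolx [-0.893 -0.077 -0.443] z [ 0.436  0.094 -0.895] tilt 26.5 az 12.1 xang -175.1
```

```bash
cat >> st.py <<'E'
import sys
if len(sys.argv)>3:
    dw=np.array([float(a) for a in sys.argv[1:4]])
    print('tool mm to world target', ((dw-s['eef_pos'])*1000@M).round(1))
E
python3 -m inch '{"hand":[1,1,1,1,1,1,1],"translation":[[-24,-10,16],[-24,-10,16],[-24,-16,16],[-24,-20,16],[-24,-21,16],[-24,-21,16],[0,0,0]],"yaw":[0,0,0,0,0,0,0]}' | grep force; python3 st.py .26 -.02 1.03
```

```text
force: [0.4, 1.4, 0.6]
grasp_force: 0.0
t 6.35 q [ 0.189 -0.138  0.185 -0.081  2.63  -1.543] p [0.1289 0.0675 1.0207] F [0.4 1.4 0.6]
toolx [-0.891 -0.071 -0.449] z [ 0.446  0.045 -0.894] tilt 26.7 az 5.8 xang -175.4
tool mm to world target [-114.8  -98.1   46.2]
```

```bash
python3 -m inch '{"hand":[1,1,1],"translation":[[-31,-4,15],[-31,-4,15],[-31,-4,15]],"yaw":[0,0,0]}' | grep force; python3 st.py
python3 -m inch '{"hand":[1,1],"translation":[[-30,0,-55],[-30,0,-55]],"yaw":[0,0]}' | grep force; python3 st.py
```

```text
force: [0.3, -0.3, -0.5]
grasp_force: 0.0
t 6.72 q [-0.007  0.024  0.051  0.109  2.599 -1.57 ] p [0.2305 0.0684 1.023 ] F [ 0.3 -0.3 -0.5]
toolx [-0.888 -0.086 -0.451] z [ 0.448  0.053 -0.892] tilt 26.8 az 6.8 xang -174.5
force: [-0.3, -0.2, -0.7]
grasp_force: 0.0
t 6.97 q [-0.113  0.018  0.026  0.225  2.583 -1.564] p [0.226  0.0631 1.0319] F [-0.3 -0.2 -0.7]
toolx [-0.866 -0.086 -0.492] z [ 0.488  0.064 -0.87 ] tilt 29.5 az 7.4 xang -174.3
```

```bash
python3 -m inch '{"hand":[1,1],"translation":[[-34,0,-52],[-34,0,-52]],"yaw":[0,0]}' | grep force; python3 st.py
python3 -m inch '{"hand":[1,1],"translation":[[-36,0,-50],[-36,0,-50]],"yaw":[0,0]}' | grep force; python3 st.py
```

```text
force: [-0.5, -0.5, -0.0]
grasp_force: 0.0
t 7.22 q [-0.262 -0.003  0.026  0.383  2.551 -1.558] p [0.2231 0.0585 1.0416] F [-0.5 -0.5 -0. ]
toolx [-0.838 -0.083 -0.539] z [ 0.535  0.072 -0.842] tilt 32.6 az 7.7 xang -174.3
force: [1.1, -1.1, 0.1]
grasp_force: 0.0
t 7.47 q [-0.519 -0.025  0.026  0.656  2.517 -1.54 ] p [0.2232 0.0542 1.0512] F [ 1.1 -1.1  0.1]
toolx [-0.808 -0.08  -0.583] z [ 0.578  0.08  -0.812] tilt 35.7 az 7.9 xang -174.3
```

```bash
cat > plan.py <<'E'
from fk import *
import sys
x=np.load('/tmp/fk.npy')
S=json.loads(open('/tmp/log.jsonl').readlines()[-1]); zt=R.from_quat(np.roll(S['orientation'],-1)).apply([0,0,1])
q=np.array(S['qpos'])
def ik(P,q0):
    f=lambda q: np.r_[(fk(x,np.r_[q,0])[0]-P)*10, fk(x,np.r_[q,0])[1]-zt]
    return least_squares(f,np.clip(q0,LO[:5]+1e-3,HI[:5]-1e-3),bounds=(LO[:5],HI[:5]))
q=np.array([0,-.6,1.5,0,1.6])
for P in [(.22,.05,.8),(.2,.05,.6),(.22,0,.4),(.3,-.1,.3),(.42,-.2,.24),(.51,-.228,.188),(.5685,-.22,.107),(.5685,-.22,.157),(.5685,-.22,.2),(.5,.08,.2),(.5,.08,.15),(.59,-.22,.12)]:
    o=ik(np.array(P),q); q=o.x; P_,z,w=fk(x,np.r_[q,0]); a,d,h,L1,e,L2,L3=x
    R2=R.from_euler('z',q[0])*R.from_euler('y',q[1]); el=R.from_euler('z',q[0]).apply([a,d,h])+R2.apply([0,0,L1])
    t=np.linspace(0,1,101)[:,None]; ln=np.r_[el+t*(w-el), w+t*(P_-w)]; m=(ln[:,0]>.32)&(ln[:,0]<.366)
    print(P,q.round(2),'err',round(abs(o.fun).max(),4),'el',el.round(2),'w',w.round(2),'z at bar',ln[m,2].max().round(3) if m.any() else None)
E
python3 plan.py
python3 - <<'E'
from h import *
z=np.load('/tmp/top.npz'); i=imaging.camera_info('top'); d=z['d']; v,u=np.nonzero(d>0); P=cloud(d,i,z['T'],np.c_[u,v])
for b in [(.36,.5,-.35,-.1),(.55,.75,-.45,-.29),(.36,.48,.1,.28),(.5,.7,-.05,0.0)]:
    m=(P[:,0]>b[0])&(P[:,0]<b[1])&(P[:,1]>b[2])&(P[:,1]<b[3]); print(b,'max z',np.percentile(P[m,2],99.5).round(3))
E
```

```text
(0.22, 0.05, 0.8) [-0.72 -0.82  1.36  0.53  2.1 ] err 0.0 el [-0.21  0.26  0.53] w [0.05 0.03 1.04] z at bar None
(0.2, 0.05, 0.6) [ 0.04 -1.02  1.8  -0.03  1.9 ] err 0.1336 el [-0.39  0.04  0.46] w [0.07 0.06 0.87] z at bar None
(0.22, 0, 0.4) [-0.68 -1.02  2.15  0.34  2.  ] err 0.392 el [-0.27  0.28  0.46] w [ 0.18 -0.08  0.68] z at bar None
(0.3, -0.1, 0.3) [-1.01 -1.02  2.37  0.54  1.67] err 0.1122 el [-0.16  0.36  0.46] w [ 0.16 -0.16  0.55] z at bar None
(0.42, -0.2, 0.24) [-0.89 -0.65  2.32  0.57  1.17] err 0.0 el [-0.13  0.25  0.58] w [ 0.25 -0.22  0.48] z at bar 0.38
(0.51, -0.228, 0.188) [-0.76 -0.34  2.22  0.6   0.94] err 0.0 el [-0.07  0.14  0.65] w [ 0.34 -0.25  0.43] z at bar 0.436
(0.5685, -0.22, 0.107) [-0.66 -0.12  2.19  0.68  0.73] err 0.0 el [-0.01  0.08  0.67] w [ 0.4  -0.24  0.34] z at bar 0.407
(0.5685, -0.22, 0.157) [-0.66 -0.19  2.15  0.61  0.82] err 0.0 el [-0.03  0.09  0.67] w [ 0.4  -0.24  0.39] z at bar 0.443
(0.5685, -0.22, 0.2) [-0.66 -0.24  2.12  0.57  0.89] err 0.0 el [-0.05  0.11  0.66] w [ 0.4  -0.24  0.44] z at bar 0.476
(0.5, 0.08, 0.2) [ 0.01 -0.62  2.38  0.11  0.77] err 0.0 el [-0.26  0.05  0.59] w [0.33 0.06 0.44] z at bar 0.439
(0.5, 0.08, 0.15) [ 0.01 -0.57  2.43  0.12  0.66] err 0.0 el [-0.24  0.05  0.6 ] w [0.33 0.06 0.39] z at bar 0.389
(0.59, -0.22, 0.12) [-0.63 -0.1   2.14  0.65  0.74] err 0.0 el [-0.    0.07  0.67] w [ 0.42 -0.24  0.36] z at bar 0.43
(0.36, 0.5, -0.35, -0.1) max z 0.119
(0.55, 0.75, -0.45, -0.29) max z 0.25
(0.36, 0.48, 0.1, 0.28) max z 0.124
(0.5, 0.7, -0.05, 0.0) max z 0.162
```

```bash
sed -i 's/^for P in .*/W=eval(sys.argv[1])\nfor P in W:/' plan.py; sed -i 's/^q=np.array(\[0,-.6.*//' plan.py; sed -i "s/^q=np.array(S\['qpos'\])/q=np.array(S['qpos'])[:5]/" plan.py
python3 plan.py '[(.25,-.05,1.0),(.25,-.15,.9),(.26,-.28,.8),(.27,-.32,.7),(.28,-.34,.6),(.28,-.34,.5),(.28,-.34,.4),(.28,-.34,.3),(.35,-.3,.26),(.42,-.24,.24),(.51,-.228,.188)]'
python3 - <<'E'
from h import *
z=np.load('/tmp/top.npz'); i=imaging.camera_info('top'); d=z['d']; v,u=np.nonzero(d>0); P=cloud(d,i,z['T'],np.c_[u,v])
m=(P[:,0]>.4)&(P[:,1]>-.55)&(P[:,1]<-.27)&(P[:,2]>.12)&(P[:,2]<.4); q=P[m]
for zz in (.13,.16,.2,.24):
    k=q[q[:,2]>zz]; print(zz,k.min(0).round(3),k.max(0).round(3))
E
```

```text
(0.25, -0.05, 1.0) [-1.25 -0.26  0.54  1.05  2.42] err 0.0 el [0.01 0.13 0.66] w [ 0.08 -0.07  1.24] z at bar None
(0.25, -0.15, 0.9) [-1.42 -0.4   0.96  0.93  2.32] err 0.0 el [0.03 0.18 0.64] w [ 0.08 -0.17  1.14] z at bar None
(0.26, -0.28, 0.8) [-1.45 -0.36  1.18  0.79  2.17] err 0.0 el [0.03 0.17 0.65] w [ 0.09 -0.3   1.04] z at bar None
(0.27, -0.32, 0.7) [-1.43 -0.41  1.41  0.71  2.03] err 0.0 el [0.03 0.19 0.64] w [ 0.1  -0.34  0.94] z at bar None
(0.28, -0.34, 0.6) [-1.42 -0.46  1.62  0.66  1.9 ] err 0.0 el [0.02 0.21 0.63] w [ 0.11 -0.36  0.84] z at bar None
(0.28, -0.34, 0.5) [-1.42 -0.52  1.82  0.64  1.78] err 0.0 el [0.02 0.23 0.62] w [ 0.11 -0.36  0.74] z at bar None
(0.28, -0.34, 0.4) [-1.42 -0.55  2.01  0.63  1.66] err 0.0 el [0.02 0.24 0.61] w [ 0.11 -0.36  0.64] z at bar None
(0.28, -0.34, 0.3) [-1.42 -0.54  2.16  0.62  1.52] err 0.0 el [0.02 0.24 0.61] w [ 0.11 -0.36  0.54] z at bar None
(0.35, -0.3, 0.26) [-1.21 -0.55  2.24  0.62  1.35] err 0.0 el [-0.03  0.24  0.61] w [ 0.18 -0.32  0.5 ] z at bar 0.3
(0.42, -0.24, 0.24) [-0.96 -0.56  2.27  0.6   1.18] err 0.0 el [-0.09  0.23  0.61] w [ 0.25 -0.26  0.48] z at bar 0.38
(0.51, -0.228, 0.188) [-0.76 -0.34  2.22  0.6   0.94] err 0.0 el [-0.07  0.14  0.65] w [ 0.34 -0.25  0.43] z at bar 0.436
0.13 [ 0.615 -0.55   0.13 ] [ 1.034 -0.27   0.306]
0.16 [ 0.649 -0.55   0.16 ] [ 1.034 -0.27   0.306]
0.2 [ 0.649 -0.55   0.2  ] [ 0.988 -0.27   0.306]
0.24 [ 0.649 -0.55   0.24 ] [ 0.988 -0.27   0.306]
```

```bash
cat > seg.py <<'E'
import sys
from h import *
s=ctrl.state(); M=rot(s).as_matrix(); p=s['eef_pos']
for w in eval(sys.argv[1]):
    t=(np.array(w)-p)*1000@M; print(w,'tool',t.round(1),'len',np.linalg.norm(t).round()); p=np.array(w)
E
python3 seg.py '[(.25,-.05,1.0),(.25,-.15,.9),(.26,-.28,.8),(.28,-.34,.6),(.28,-.34,.3),(.42,-.24,.24),(.51,-.228,.188)]'
```

```text
(0.25, -0.05, 1.0) tool [  16.6 -107.5   48.8] len 119.0
(0.25, -0.15, 0.9) tool [  66.4 -101.2   73.2] len 141.0
(0.26, -0.28, 0.8) tool [  60.7 -132.1   76.5] len 164.0
(0.28, -0.34, 0.6) tool [105.3 -65.6 169.2] len 210.0
(0.28, -0.34, 0.3) tool [175.   -5.6 243.6] len 300.0
(0.42, -0.24, 0.24) tool [-86.2  82.5 137.7] len 182.0
(0.51, -0.228, 0.188) tool [-43.4   0.9  95.2] len 105.0
```

```bash
python3 -m inch '{"hand":[1,1,1,1,1,1,1,1,1,1],"translation":[[3,-15,10],[3,-15,10],[3,-23,10],[4,-27,10],[4,-27,10],[17,-25,18],[17,-25,18],[17,-25,18],[17,-25,18],[0,0,0]],"yaw":[0,0,0,0,0,0,0,0,0,0]}' | grep force; python3 st.py; python3 seg.py '[(.26,-.28,.8),(.28,-.34,.6),(.28,-.34,.3)]'
```

```text
force: [-0.3, 0.4, 0.7]
grasp_force: 0.0
t 8.72 q [-1.422 -0.404  0.964  0.927  2.331 -2.352] p [ 0.2479 -0.1499  0.8979] F [-0.3  0.4  0.7]
toolx [-0.812 -0.075 -0.579] z [ 0.574  0.084 -0.815] tilt 35.4 az 8.3 xang -174.7
(0.26, -0.28, 0.8) tool [  56.6 -133.1   75.8] len 163.0
(0.28, -0.34, 0.6) tool [104.1 -66.8 169.4] len 210.0
(0.28, -0.34, 0.3) tool [173.8  -7.4 244.4] len 300.0
```

```bash
python3 -m inch '{"hand":[1,1,1,1,1,1,1,1,1,1,1,1,1,1],"translation":[[14,-33,19],[14,-33,19],[14,-33,19],[14,-33,19],[26,-17,42],[26,-17,42],[26,-17,42],[26,-17,42],[29,-1,41],[29,-1,41],[29,-1,41],[29,-1,41],[29,-1,41],[29,-1,41]],"yaw":[0,0,0,0,0,0,0,0,0,0,0,0,0,0]}' | grep force; python3 st.py; python3 seg.py '[(.42,-.24,.24),(.511,-.228,.188),(.5685,-.22,.107)]'
```

```text
force: [0.0, 0.8, 0.1]
grasp_force: 0.0
t 10.47 q [-1.267 -0.578  2.137  0.577  1.474 -2.906] p [ 0.3214 -0.3158  0.3238] F [0.  0.8 0.1]
toolx [-0.834 -0.025 -0.552] z [ 0.55   0.061 -0.833] tilt 33.6 az 6.3 xang -178.3
(0.42, -0.24, 0.24) tool [-37.9  67.2 128.6] len 150.0
(0.511, -0.228, 0.188) tool [-47.5   5.1  94.1] len 105.0
(0.5685, -0.22, 0.107) tool [-3.4  1.9 99.6] len 100.0
```

```bash
python3 -m inch '{"hand":[1,1,1,1,1,1,1,1],"translation":[[-8,14,26],[-8,14,26],[-8,13,26],[-8,13,26],[-8,13,26],[-15,2,30],[-15,2,30],[0,0,0]],"yaw":[0,0,0,0,-1.5,-2,0,0]}' | grep force; python3 st.py
cat > w.py <<'E'
from h import *
import sys
p,d,i,T=cam('wrist'); save(sys.argv[1],p); np.savez('/tmp/w',p=p,d=d,T=T)
v,u=np.nonzero(d>0); P=cloud(d,i,T,np.c_[u,v]); hsv=cv2.cvtColor(p,cv2.COLOR_RGB2HSV)[v,u].astype(int)
def st(nm,m):
    q=P[m]
    if len(q)>10: print(nm,len(q),'uv',u[m].mean().round(),v[m].mean().round(),'p1',np.percentile(q,1,axis=0).round(4),'p99',np.percentile(q,99,axis=0).round(4),'med',np.median(q,0).round(4))
near=(P[:,2]<.2)
y=near&(abs(hsv[:,0]-25)<6)&(hsv[:,1]>150)&(hsv[:,2]>60); st('yellow',y)
st('blue',near&(abs(hsv[:,0]-110)<12)&(hsv[:,1]>120)&(hsv[:,2]>50))
st('red',near&((hsv[:,0]<6)|(hsv[:,0]>174))&(hsv[:,1]>150)&(hsv[:,2]>80))
E
python3 w.py w1
```

```text
force: [0.2, -1.0, 0.7]
grasp_force: 0.0
t 11.47 q [-0.792 -0.419  2.229  0.539  1.015 -2.685] p [ 0.4808 -0.2289  0.2065] F [ 0.2 -1.   0.7]
toolx [-0.829 -0.087 -0.553] z [ 0.549  0.065 -0.833] tilt 33.6 az 6.8 xang -174.0
yellow 9816 uv 397.0 205.0 p1 [ 5.504e-01 -2.465e-01 -1.000e-04] p99 [ 0.6543 -0.0068  0.1354] med [ 0.6027 -0.0895  0.0771]
blue 1312 uv 387.0 309.0 p1 [ 0.6026 -0.2305  0.0808] p99 [ 0.7908 -0.0642  0.1354] med [ 0.7498 -0.0952  0.1255]
```

View pics/w1.png

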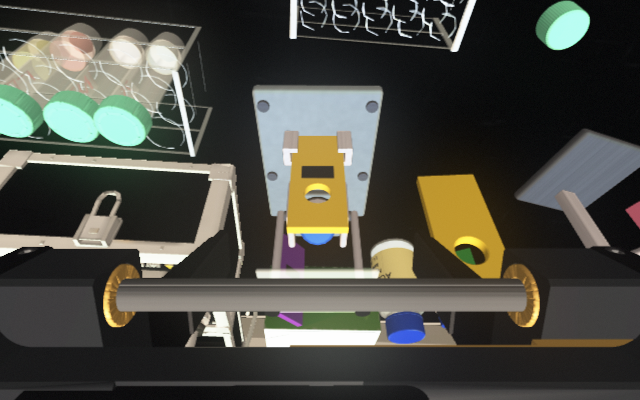

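The wrist view is upside down. The guard is at (318,185) with its top edge near v≈230, the eye at (318,190) and a label at (318,172). The blue head is just behind at (316,238), and the larger yellow plate stands at right, at (460,225). Now I measure the guard from this view.

```bash
python3 - <<'E'
from h import *
z=np.load('/tmp/w.npz'); p,d,T=z['p'],z['d'],z['T']; i=imaging.camera_info('wrist')
v,u=np.nonzero(d>0); P=cloud(d,i,T,np.c_[u,v]); hsv=cv2.cvtColor(p,cv2.COLOR_RGB2HSV)[v,u].astype(int)
y=(abs(hsv[:,0]-25)<6)&(hsv[:,1]>150)&(u>280)&(u<355)&(v>130)&(v<245)&(P[:,2]>.03)
q=P[y]; up=q[:,2]>np.percentile(q[:,2],99)-.004
t=q[up]; r=cv2.minAreaRect((t[:,:2]*1000).astype(np.float32)); print('top face',len(t),np.median(t,0).round(4),r)
f=q[(q[:,2]>.05)&(q[:,2]<.12)]
c=np.polyfit(f[:,1],f[:,0],1); print('front face x at y=-.221',np.polyval(c,-.221).round(4),'yaw',np.degrees(np.arctan(-c[0])).round(2), 'y range',np.percentile(f[:,1],[1,99]).round(4))
m=(abs(P[:,2]-.014)<.004)&(u>250)&(u<390)&(v>80)&(v<220)
b=P[m]; r=cv2.minAreaRect((b[:,:2]*1000).astype(np.float32)); print('base',r); print(cv2.boxPoints(r).round(1))
E
python3 seg.py '[(.511,-.2255,.188),(.5685,-.22,.107)]'
```

```text
top face 485 [ 0.5545 -0.2232  0.1333] ((555.5134887695312, -223.16732788085938), (8.699789047241211, 49.61922073364258), 6.252448558807373)
front face x at y=-.221 0.553 yaw 5.89 y range [-0.2471 -0.1991]
base ((593.4449462890625, -219.39163208007812), (184.9065704345703, 123.6373519897461), 5.591827869415283)
[[ 495.4 -166.9]
 [ 507.5 -289.9]
 [ 691.5 -271.9]
 [ 679.4 -148.9]]
(0.511, -0.2255, 0.188) tool [-15.1   0.9  33.2] len 37.0
(0.5685, -0.22, 0.107) tool [-3.3 -1.1 99.4] len 99.0
```

```bash
python3 seg.py '[(.5335,-.2259,.1562),(.5664,-.222,.1062)]'
```

```text
(0.5335, -0.2259, 0.1562) tool [-16.1  -2.1  72.1] len 74.0
(0.5664, -0.222, 0.1062) tool [ 0.1  0.1 60. ] len 60.0
```

```bash
python3 -m inch '{"hand":[1,1,1,1,1,1,1],"translation":[[-6,-1,24],[-5,-1,24],[-5,0,24],[0,0,20],[0,0,20],[0,0,20],[0,0,0]],"yaw":[0,0,0,0,0,0,0]}' | grep -E "force|pos"; python3 st.py .5664 -.222 .1062; python3 -m inch '{"hand":[0.3,0.3,0.3,0.3,0.3,0.3],"translation":[[0,0,0],[0,0,0],[0,0,0],[0,0,0],[0,0,0],[0,0,0]],"yaw":[0,0,0,0,0,0]}' 25
```

```text
eef_pos: [0.5653, -0.2235, 0.1056]
force: [0.3, -1.0, -0.7]
grasp_force: 0.0
t 12.4 q [-0.653 -0.12   2.176  0.609  0.736 -2.712] p [ 0.5653 -0.2235  0.1056] F [ 0.3 -1.  -0.7]
toolx [-0.829 -0.083 -0.553] z [ 0.55   0.063 -0.833] tilt 33.6 az 6.5 xang -174.3
tool mm to world target [-1.4  1.4  0.2]
time: 13.15
eef_pos: [0.5651, -0.2236, 0.1052]
orientation: [0.289, -0.048, 0.956, 0.018]
force: [0.8, 0.4, 1.4]
opening: 0.0498
grasp_force: 25.0
```

```bash
python3 -m inch '{"hand":[0.3,0.3,0.3,0.3,0.3,0.3],"translation":[[-3,0,-4.5],[-5,0,-7.5],[-5,0,-7.5],[-6,0,-9],[-9,0,-13.5],[-9,0,-13.5]],"yaw":[0,0,0,0,0,0]}'
python3 st.py; python3 w.py w2;  python3 - <<'E'
from h import *
z=np.load('/tmp/w.npz'); p,d,T=z['p'],z['d'],z['T']; i=imaging.camera_info('wrist')
v,u=np.nonzero(d>0); P=cloud(d,i,T,np.c_[u,v]); hsv=cv2.cvtColor(p,cv2.COLOR_RGB2HSV)[v,u].astype(int)
m=(abs(hsv[:,0]-25)<6)&(hsv[:,1]>150)&(abs(P[:,1]+.223)<.035)&(P[:,0]<.62)&(P[:,2]>.05)
q=P[m]; print(len(q),np.percentile(q,[1,50,99],axis=0).round(4))
f=q[np.abs(q[:,2]-.13)<.06]; A=np.c_[f[:,1:]-[-.223,.13],np.ones(len(f))]; c=np.linalg.lstsq(A,f[:,0],rcond=None)[0]; print('x=a y+b z+c',c.round(4))
E
```

```text
time: 13.9
eef_pos: [0.5654, -0.2242, 0.1734]
orientation: [0.289, -0.048, 0.956, 0.017]
force: [1.0, 1.2, -0.7]
opening: 0.0499
grasp_force: 25.0
t 13.9 q [-0.653 -0.208  2.127  0.536  0.85  -2.609] p [ 0.5654 -0.2242  0.1734] F [ 1.   1.2 -0.7]
toolx [-0.828 -0.083 -0.554] z [ 0.551  0.061 -0.832] tilt 33.7 az 6.4 xang -174.3
yellow 23493 uv 416.0 205.0 p1 [ 5.506e-01 -2.484e-01 -1.000e-04] p99 [ 0.7159 -0.0014  0.194 ] med [ 0.5579 -0.2004  0.1206]
blue 20 uv 322.0 215.0 p1 [ 0.6131 -0.218  -0.0012] p99 [ 0.7459 -0.1969  0.1083] med [ 7.436e-01 -2.054e-01 -1.000e-04]
11873 [[ 0.5503 -0.249   0.0838]
 [ 0.5534 -0.2244  0.1542]
 [ 0.5578 -0.2003  0.1946]]
x=a y+b z+c [-0.1009  0.0006  0.5533]
```

```bash
python3 plan.py '[(.5,-.22,.2),(.48,-.1,.2),(.48,0,.2),(.48,.11,.2),(.5147,.1121,.1419),(.5813,.0983,.1293),(.5813,.0983,.1203),(.48,.1,.2)]'; python3 seg.py '[(.49,-.2,.19),(.49,.112,.19),(.5147,.1121,.1419),(.5813,.0983,.1293),(.5813,.0983,.1203)]'
```

```text
(0.5, -0.22, 0.2) [-0.74 -0.39  2.22  0.53  0.97] err 0.0 el [-0.09  0.15  0.64] w [ 0.34 -0.24  0.44] z at bar 0.451
(0.48, -0.1, 0.2) [-0.51 -0.61  2.36  0.41  0.94] err 0.0 el [-0.2   0.17  0.59] w [ 0.32 -0.12  0.44] z at bar 0.441
(0.48, 0, 0.2) [-0.22 -0.68  2.4   0.24  0.88] err 0.0 el [-0.27  0.12  0.57] w [ 0.32 -0.02  0.44] z at bar 0.441
(0.48, 0.11, 0.2) [ 0.12 -0.64  2.38 -0.01  0.82] err 0.0 el [-0.27  0.02  0.59] w [0.32 0.09 0.44] z at bar 0.441
(0.5147, 0.1121, 0.1419) [ 0.11 -0.46  2.37 -0.    0.65] err 0.0 el [-0.21  0.03  0.63] w [0.35 0.09 0.39] z at bar 0.4
(0.5813, 0.0983, 0.1293) [ 0.06 -0.27  2.25  0.05  0.57] err 0.0 el [-0.12  0.05  0.66] w [0.42 0.08 0.37] z at bar 0.424
(0.5813, 0.0983, 0.1203) [ 0.06 -0.25  2.26  0.05  0.55] err 0.0 el [-0.12  0.05  0.66] w [0.42 0.08 0.36] z at bar 0.417
(0.48, 0.1, 0.2) [ 0.09 -0.65  2.38  0.02  0.82] err 0.0 el [-0.28  0.03  0.58] w [0.32 0.08 0.44] z at bar 0.441
(0.49, -0.2, 0.19) tool [ 53.8  32.8 -52.1] len 82.0
(0.49, 0.112, 0.19) tool [-26.1 310.4  18.5] len 312.0
(0.5147, 0.1121, 0.1419) tool [ 6.4 -2.6 53.6] len 54.0
(0.5813, 0.0983, 0.1293) tool [-46.8 -20.6  46.6] len 69.0
(0.5813, 0.0983, 0.1203) tool [ 5.  -0.   7.5] len 9.0
```

```bash
python3 -m inch '{"hand":[0.3,0.3,0.3,0.3,0.3,0.3,0.3,0.3,0.3,0.3,0.3,0.3],"translation":[[14,5,-14],[20,12,-19],[18,20,-17],[-2,35,2],[-4,40,2],[-4,40,3],[-4,40,3],[-3,40,2],[-3,40,2],[-3,35,2],[-2,30,2],[0,0,0]],"yaw":[0,0,0,0,0,0,0,0,0,0,0,0]}'; python3 st.py .5147 .1121 .1419; python3 w.py w3
python3 - <<'E'
from h import *
# peg tip from top and side views now
for n in ('top','side'):
    p,d,i,T=cam(n); hsv=cv2.cvtColor(p,cv2.COLOR_RGB2HSV).astype(int)
    v,u=np.nonzero(d>0); P=cloud(d,i,T,np.c_[u,v]); h=hsv[v,u]
    m=((h[:,0]<6)|(h[:,0]>174))&(h[:,1]>130)&(h[:,2]>70)&(abs(P[:,0]-.541)<.02)&(abs(P[:,1]-.105)<.02)&(P[:,2]>.09)
    if m.sum():
        c=np.array([[u[m].mean(),v[m].mean()]]); r=np.r_[rays(i,c)[0],1]@T[:3,:3].T; t=(.125-T[2,3])/r[2]; print(n,m.sum(),c,'ball at z=.125:',(T[:3,3]+t*r).round(4))
E
```

```text
time: 15.45
eef_pos: [0.4902, 0.1089, 0.1859]
orientation: [0.289, -0.05, 0.956, 0.018]
force: [0.0, 0.4, -0.2]
opening: 0.0497
grasp_force: 25.0
t 15.45 q [ 0.11  -0.595  2.375  0.005  0.775 -1.569] p [0.4902 0.1089 0.1859] F [ 0.   0.4 -0.2]
toolx [-0.828 -0.086 -0.554] z [ 0.55   0.064 -0.833] tilt 33.6 az 6.6 xang -174.1
tool mm to world target [ 3.9  0.3 50.3]
yellow 18223 uv 236.0 204.0 p1 [ 0.4754 -0.0951 -0.0005] p99 [0.6977 0.1333 0.1991] med [0.4805 0.0887 0.123 ]
red 75 uv 308.0 223.0 p1 [0.5362 0.1013 0.1251] p99 [0.5426 0.1086 0.1305] med [0.5389 0.1055 0.1285]
top 15 [[262.66666667 229.26666667]] ball at z=.125: [0.5415 0.1052 0.125 ]
side 14 [[308.28571429 152.35714286]] ball at z=.125: [0.5401 0.1067 0.125 ]
```

View pics/w3.png

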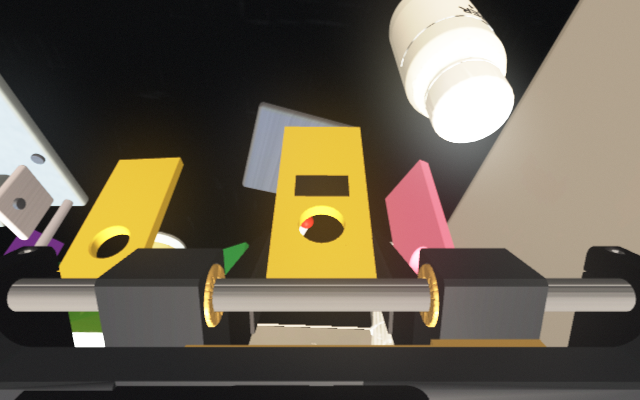

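The peg's red ball shows through the guard's eye at (308,223). The eye is centred near (322,225), and the white bottle at (455,80) is untouched. I'll measure the eye's position relative to the TCP.

Run:
```python
from h import *
z=np.load('/tmp/w.npz'); p,d,T=z['p'],z['d'],z['T']; i=imaging.camera_info('wrist')
v,u=np.nonzero(d>0); P=cloud(d,i,T,np.c_[u,v]); hsv=cv2.cvtColor(p,cv2.COLOR_RGB2HSV)[v,u].astype(int)
m=(abs(hsv[:,0]-25)<7)&(hsv[:,1]>140)&(u>262)&(u<380)&(v>125)&(v<280)&(P[:,0]<.5)
f=P[m]; A=np.c_[f[:,1:],np.ones(len(f))]
for _ in range(4):
    c=np.linalg.lstsq(A,f[:,0],rcond=None)[0]; k=abs(A@c-f[:,0])<.0015; f,A=f[k],A[k]
print('plane',c.round(4))
mm=m&(abs(np.c_[P[:,1:],np.ones(len(P))]@c-P[:,0])<.0025)
M=np.zeros(d.shape,np.uint8); M[v[mm],u[mm]]=255; M=cv2.morphologyEx(M,cv2.MORPH_CLOSE,np.ones((3,3)))
cs,h=cv2.findContours(M,cv2.RETR_CCOMP,cv2.CHAIN_APPROX_NONE)
n=np.r_[1,-c[:2]]; eefs=ctrl.state()['eef_pos']
for k,cc in enumerate(cs):
    if len(cc)<40: continue
    r=np.c_[rays(i,cc[:,0]),np.ones(len(cc))]@T[:3,:3].T; t=(c[2]-n@T[:3,3])/(r@n); Q=T[:3,3]+t[:,None]*r
    print(h[0][k][3],len(cc),'min',Q.min(0).round(4),'max',Q.max(0).round(4),'mid-tcp',((Q.min(0)+Q.max(0))/2-eefs).round(4))
```

```text
plane [-0.1005 -0.0091  0.4905]
-1 484 min [0.4753 0.083  0.0943] max [0.4811 0.134  0.2077] mid-tcp [-0.0124  0.0021 -0.0347]
4 122 min [0.4768 0.0961 0.1642] max [0.4792 0.1199 0.1889] mid-tcp [-0.0126  0.0015 -0.0091]
4 95 min [0.4767 0.1117 0.1409] max [0.4779 0.1235 0.1569] mid-tcp [-0.0133  0.0112 -0.0368]
4 98 min [0.4783 0.0936 0.1409] max [0.4798 0.1085 0.1568] mid-tcp [-0.0116 -0.0054 -0.0368]
```

```bash
python3 st.py; python3 seg.py '[(.5150,.1135,.1405),(.5310,.1095,.1375),(.5815,.0990,.1284),(.5815,.0990,.1194)]'
```

```text
t 15.6 q [ 0.105 -0.595  2.375  0.005  0.775 -1.57 ] p [0.4906 0.1064 0.1857] F [ 0.2 -0.3 -1.7]
toolx [-0.829 -0.082 -0.554] z [ 0.55   0.061 -0.833] tilt 33.6 az 6.4 xang -174.3
(0.515, 0.1135, 0.1405) tool [ 4.2  4.3 51.5] len 52.0
(0.531, 0.1095, 0.1375) tool [-11.3  -5.6  11.1] len 17.0
(0.5815, 0.099, 0.1284) tool [-35.9 -15.7  34.7] len 52.0
(0.5815, 0.099, 0.1194) tool [ 5.  -0.1  7.5] len 9.0
```

```bash
python3 -m inch '{"hand":[0.3,0.3,0.3,0.3],"translation":[[1,1,16],[2,2,20],[1,1,15.5],[0,0,0]],"yaw":[0,0,0,0]}'|grep force; python3 st.py .5150 .1135 .1405
python3 -m inch '{"hand":[0.3,0.3,0.3,0.3],"translation":[[-8,-3.6,7.8],[-8,-3.6,7.8],[-8,-3.6,7.8],[0,0,0]],"yaw":[0,0,0,0]}'|grep force; python3 st.py .5815 .0990 .1284
```

```text
force: [0.3, -0.8, -0.8]
grasp_force: 25.0
t 16.1 q [ 0.115 -0.458  2.372 -0.005  0.644 -1.552] p [0.5147 0.1124 0.1389] F [ 0.3 -0.8 -0.8]
toolx [-0.83  -0.081 -0.551] z [ 0.548  0.06  -0.834] tilt 33.5 az 6.3 xang -174.4
tool mm to world target [-1.2  1.1 -1.1]
force: [-0.2, -0.3, -0.2]
grasp_force: 25.0
t 16.6 q [ 0.088 -0.354  2.31   0.023  0.599 -1.598] p [0.5499 0.1061 0.1343] F [-0.2 -0.3 -0.2]
toolx [-0.829 -0.082 -0.554] z [ 0.55   0.061 -0.833] tilt 33.6 az 6.4 xang -174.4
tool mm to world target [-22.3 -10.3  21.9]
```

```bash
python3 -m inch '{"hand":[0.3,0.3,0.3,0.3],"translation":[[-7.5,-3.4,7.3],[-7.5,-3.4,7.3],[-7.3,-3.4,7.3],[0,0,0]],"yaw":[0,0,0,0]}'|grep force; python3 st.py .5815 .0990 .1184
python3 w.py w4
```

```text
force: [0.3, -0.2, -0.9]
grasp_force: 25.0
t 17.1 q [ 0.065 -0.263  2.254  0.048  0.565 -1.639] p [0.5813 0.0993 0.1281] F [ 0.3 -0.2 -0.9]
toolx [-0.829 -0.082 -0.553] z [ 0.55   0.062 -0.833] tilt 33.6 az 6.4 xang -174.3
tool mm to world target [ 5.2 -0.4  8.2]
yellow 24085 uv 188.0 197.0 p1 [ 5.665e-01 -9.390e-02 -2.000e-04] p99 [0.6192 0.123  0.1486] med [ 0.6019 -0.0287  0.0828]
blue 433 uv 87.0 339.0 p1 [ 0.608  -0.0948  0.1108] p99 [ 0.7517 -0.0081  0.1681] med [ 0.7462 -0.0812  0.1166]
red 179 uv 342.0 190.0 p1 [0.5352 0.0995 0.1221] p99 [0.5406 0.1087 0.1283] med [0.5367 0.1047 0.1257]
```

View pics/w4.png

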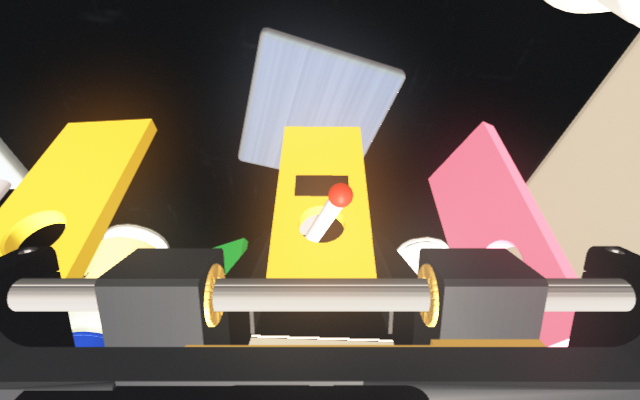

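The peg now passes through the eye, with its red ball at (342,195) in front of the plate. I'll lower gently until it bears.

```bash
python3 -m inch '{"hand":[0.3,0.3,0.3],"translation":[[2,0,3],[1,0,1.5],[0,0,0]],"yaw":[0,0,0]}'|grep force; 
python3 -m inch '{"hand":[0.3,0.3,0.3],"translation":[[1,0,1.5],[0.5,0,0.8],[0,0,0]],"yaw":[0,0,0]}'|grep force;  python3 st.py .5815 .0990 .1184
```

```text
force: [0.3, -0.5, -0.7]
grasp_force: 25.0
force: [-0.0, 0.7, 0.2]
grasp_force: 25.0
t 17.9 q [ 0.066 -0.253  2.26   0.049  0.548 -1.64 ] p [0.581  0.0996 0.1206] F [-0.   0.7  0.2]
toolx [-0.828 -0.082 -0.555] z [ 0.551  0.062 -0.832] tilt 33.7 az 6.4 xang -174.3
tool mm to world target [ 0.9 -0.7  2.1]
```

```bash
python3 -m inch '{"hand":[0.3,0.3],"translation":[[0.6,0,0.9],[0,0,0]],"yaw":[0,0]}'|grep force; 
python3 -m inch '{"hand":[0.6,0.65,0.75,0.85,1,1],"translation":[[0,0,0],[0,0,0],[0,0,0],[0,0,0],[0,0,0],[0,0,0]],"yaw":[0,0,0,0,0,0]}'; python3 w.py w5;python3 plan.py '[(.5265,.0934,.2027),(.5,0,.21),(.5,-.1,.21),(.51,-.22,.22),(.54,-.22,.17)]'
```

```text
force: [-0.5, 0.2, 3.5]
grasp_force: 25.0
time: 18.9
eef_pos: [0.5807, 0.0996, 0.1191]
orientation: [0.289, -0.048, 0.956, 0.018]
force: [-0.4, -1.2, 0.7]
opening: 0.0929
grasp_force: 0.0
yellow 23899 uv 197.0 193.0 p1 [ 5.585e-01 -9.350e-02 -2.000e-04] p99 [0.6195 0.1226 0.1381] med [ 0.6009 -0.0272  0.0732]
blue 85 uv 235.0 341.0 p1 [0.8485 0.0213 0.0511] p99 [0.8851 0.0311 0.0728] med [0.8516 0.0271 0.0664]
red 241 uv 342.0 209.0 p1 [0.5354 0.0992 0.1231] p99 [0.5416 0.1087 0.1295] med [0.5372 0.1047 0.1266]
(0.5265, 0.0934, 0.2027) [ 0.06 -0.51  2.3   0.04  0.77] err 0.0 el [-0.22  0.04  0.62] w [0.37 0.08 0.45] z at bar 0.458
(0.5, 0, 0.21) [-0.21 -0.62  2.35  0.23  0.86] err 0.0 el [-0.25  0.11  0.59] w [ 0.34 -0.02  0.45] z at bar 0.457
(0.5, -0.1, 0.21) [-0.49 -0.56  2.31  0.4   0.92] err 0.0 el [-0.19  0.16  0.61] w [ 0.34 -0.12  0.45] z at bar 0.458
(0.51, -0.22, 0.22) [-0.73 -0.38  2.18  0.52  0.99] err 0.0 el [-0.09  0.15  0.64] w [ 0.35 -0.24  0.46] z at bar 0.474
(0.54, -0.22, 0.17) [-0.68 -0.27  2.18  0.54  0.87] err 0.0 el [-0.06  0.12  0.66] w [ 0.38 -0.24  0.41] z at bar 0.445
```

View pics/w5.png

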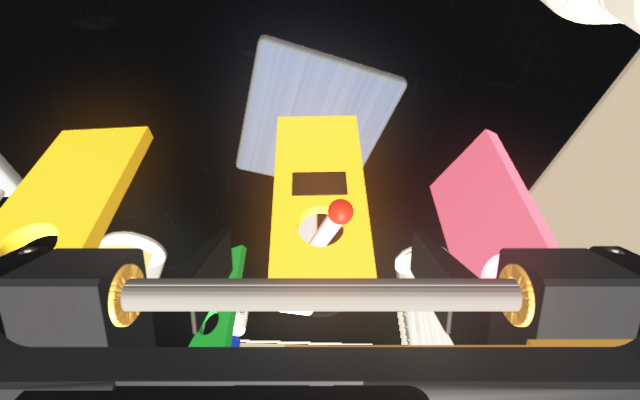

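The guard hangs on the peg, with the ball at (340,211) in front, the eye on the peg and the fingers clear. Now I back out along the tool axis, cross to the pump and shut the fingers on the way.

```bash
python3 -m inch '{"hand":[1,1,1,1,1,0],"translation":[[0,0,-10],[0,0,-20],[0,0,-30],[0,0,-30],[0,0,-20],[0,0,0]],"yaw":[0,0,0,0,0,0]}'|grep force;  python3 st.py;  python3 seg.py '[(.52,.0,.215),(.52,-.21,.215),(.5614,-.2232,.1557)]'
```

```text
force: [0.8, -0.2, 0.5]
grasp_force: 0.0
t 19.7 q [ 0.058 -0.539  2.296  0.042  0.793 -1.634] p [0.5207 0.0928 0.2136] F [ 0.8 -0.2  0.5]
toolx [-0.826 -0.082 -0.558] z [ 0.555  0.062 -0.83 ] tilt 33.9 az 6.4 xang -174.3
(0.52, 0.0, 0.215) tool [  7.4 -92.2  -7.3] len 93.0
(0.52, -0.21, 0.215) tool [  17.3 -208.9  -13. ] len 210.0
(0.5614, -0.2232, 0.1557) tool [  0.  -17.7  71.3] len 74.0
```

```bash
python3 -m inch '{"hand":[0,0,0,0,0,0,0,0,0],"translation":[[2,-25,-2],[3,-40,-2],[3,-40,-3],[3,-42,-3],[3,-42,-3],[3,-42,-3],[4,-42,-3],[4,-28,-1],[0,0,0]],"yaw":[0,0,0,0,0,0,0,0,0]}' 20|grep -E "force|open";  python3 st.py;  python3 seg.py '[(.5614,-.2232,.1557),(.6055,-.2182,.0891)]'; python3 w.py w6;  python3 - <<'E'
from h import *
for n in ('wrist','top'):
    p,d,i,T=cam(n)
    v,u=np.nonzero(d>0); P=cloud(d,i,T,np.c_[u,v]); hsv=cv2.cvtColor(p,cv2.COLOR_RGB2HSV)[v,u].astype(int)
    m=(abs(hsv[:,0]-108)<12)&(hsv[:,1]>120)&(hsv[:,2]>50)&(abs(P[:,0]-.6)<.03)&(abs(P[:,1]+.218)<.03)&(P[:,2]>.07)
    U=np.array([-.571,-.057,.819]); E=np.array([.6084,-.2179,.085]); s=(P[m]-E)@U*1000
    if m.sum()>5: print(n,m.sum(),np.percentile(s,[5,25,50,75,95]).round(1),P[m].mean(0).round(4),'y',np.percentile(P[m,1],[2,98]).round(4),'uv',u[m].mean(),v[m].mean())
E
```

```text
force: [0.2, 0.1, -1.0]
opening: 0.0024
grasp_force: 0.0
t 20.82 q [-0.696 -0.365  2.185  0.51   0.958 -2.584] p [ 0.5189 -0.2115  0.2102] F [ 0.2  0.1 -1. ]
toolx [-0.83  -0.079 -0.552] z [ 0.549  0.061 -0.834] tilt 33.5 az 6.4 xang -174.6
(0.5614, -0.2232, 0.1557) tool [ -4.3 -16.3  68. ] len 70.0
(0.6055, -0.2182, 0.0891) tool [-0.2  0.1 80. ] len 80.0
yellow 11689 uv 495.0 205.0 p1 [ 5.618e-01 -9.500e-02 -5.000e-04] p99 [0.7445 0.1125 0.1596] med [ 0.6059 -0.0528  0.0853]
blue 1200 uv 307.0 200.0 p1 [ 0.5858 -0.234   0.0707] p99 [0.8635 0.0232 0.108 ] med [ 0.598  -0.2175  0.0988]
wrist 1156 [15.3 17.  17.7 18.3 19. ] [ 0.5979 -0.2182  0.0991] y [-0.2335 -0.2028] uv 301.51903114186854 196.72923875432525
top 117 [16.2 17.5 18.6 19.5 20.8] [ 0.5985 -0.2171  0.1007] y [-0.2321 -0.2015] uv 407.9145299145299 207.97435897435898
```

View pics/w6.png

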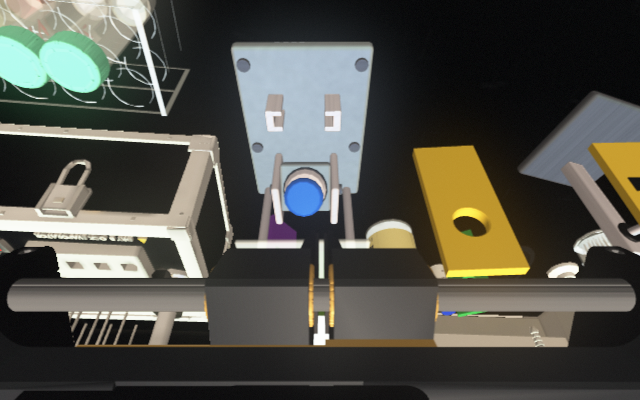

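The fingers are shut. The blue head is at (303,197) with white side brackets at (278,190) and (333,190), and the slot at (303,112) is empty. Vision puts the head top at about s≈18 mm, so the stop should be near s≈4. I'll check that the tool corridor is clear of the brackets.

```bash
python3 - <<'E'
from h import *
z=np.load('/tmp/w.npz'); d,T=z['d'],z['T']; i=imaging.camera_info('wrist')
t=np.load('/tmp/top.npz'); s=np.load('/tmp/side.npz')
Q=[]
for n,d,T in (('wrist',d,T),('top',t['d'],t['T']),('side',s['d'],s['T'])):
    i=imaging.camera_info(n); v,u=np.nonzero((d>0.12)); Q=cloud(d,i,T,np.c_[u,v])
    U=np.array([-.571,-.057,.819]); E=np.array([.6084,-.2179,.085]); Y=np.array([-.099,.995,0]); X=np.cross(Y,U)
    r=(Q-E)*1000; ss=r@U; yy=r@Y; xx=r@X
    for lo,hi in ((22,40),(40,60),(60,80),(80,110),(110,150)):
        m=(ss>lo)&(ss<hi)&(abs(yy)<100)&(abs(xx)<45)
        if m.sum()>3: print(n,lo,hi,m.sum(),'|y|min',abs(yy[m]).min().round(1),'x range',np.percentile(xx[m],[2,50,98]).round())
E
python3 plan.py '[(.5614,-.2232,.1557),(.6055,-.2182,.0891)]'
```

```text
wrist 22 40 209 |y|min 96.7 x range [10. 21. 35.]
wrist 40 60 987 |y|min 0.0 x range [28. 31. 38.]
top 22 40 46 |y|min 5.2 x range [-43.  27.  45.]
top 40 60 380 |y|min 0.3 x range [-29.  39.  45.]
top 60 80 97 |y|min 0.3 x range [-19. -12.  -8.]
side 22 40 110 |y|min 0.2 x range [-44. -39. -29.]
side 40 60 583 |y|min 0.0 x range [-29.  36.  45.]
side 60 80 139 |y|min 0.1 x range [-19. -14. -11.]
(0.5614, -0.2232, 0.1557) [-0.66 -0.2   2.15  0.55  0.82] err 0.0 el [-0.04  0.1   0.67] w [ 0.4  -0.24  0.4 ] z at bar 0.447
(0.6055, -0.2182, 0.0891) [-0.59 -0.02  2.11  0.61  0.68] err 0.0 el [0.02 0.05 0.68] w [ 0.45 -0.24  0.33] z at bar 0.432
```

```bash
cat > pr.py <<'E'
from h import *
s=ctrl.state(); U=np.array([-.571,-.057,.819]); E=np.array([.6084,-.2179,.085]); Y=np.array([-.099,.995,0]); X=np.cross(Y,U)
r=(s['eef_pos']-E)*1000; M=rot(s).as_matrix()
print('t',round(s['time'],2),'s',round(r@U,2),'lat x,y',round(r@X,1),round(r@Y,1),'F axis',round(s['force']@U,2),'angle',np.degrees(np.arccos(-M[:,2]@U)).round(1),'q',s['qpos'].round(2))
E
python3 -m inch '{"hand":[0,0,0,0,0,0],"translation":[[-2,-8,22],[-2,-8,24],[0,0,22],[0,0,24],[0,0,22],[0,0,0]],"yaw":[0,0,0,0,0,0]}'|grep force;  python3 pr.py; python3 -m inch '{"hand":[0,0],"translation":[[0,0,6],[0,0,0]],"yaw":[0,0]}'|grep force;  python3 pr.py;python3 seg.py '[(.6055,-.2182,.0891)]'
```

```text
force: [0.1, 0.0, -0.1]
grasp_force: 0.0
t 21.73 s 38.44 lat x,y 0.7 4.0 F axis -0.12 angle 1.6 q [-0.61 -0.1   2.14  0.58  0.74 -2.65]
force: [-0.9, 0.5, 0.4]
grasp_force: 0.0
t 21.98 s 34.37 lat x,y 2.4 1.8 F axis 0.8 angle 1.3 q [-0.61 -0.09  2.13  0.59  0.73 -2.66]
(0.6055, -0.2182, 0.0891) tool [ 1.7 -2.  29.4] len 29.0
```

```bash
python3 -m inch '{"hand":[0,0,0],"translation":[[1,-1,6],[0.7,-1,5],[0,0,0]],"yaw":[0,0,0]}'>/dev/null;  python3 pr.py
python3 -m inch '{"hand":[0,0],"translation":[[0,0,3],[0,0,0]],"yaw":[0,0]}'>/dev/null;  python3 pr.py
python3 -m inch '{"hand":[0,0],"translation":[[0,0,3],[0,0,0]],"yaw":[0,0]}'>/dev/null;  python3 pr.py
python3 -m inch '{"hand":[0,0],"translation":[[0,0,3],[0,0,0]],"yaw":[0,0]}'>/dev/null;  python3 pr.py
```

```text
t 22.35 s 22.58 lat x,y -0.6 -0.2 F axis 0.06 angle 1.4 q [-0.61 -0.06  2.13  0.6   0.71 -2.67]
t 22.6 s 19.82 lat x,y -0.3 -0.2 F axis 0.07 angle 1.4 q [-0.61 -0.05  2.12  0.6   0.7  -2.67]
t 22.85 s 17.09 lat x,y 0.1 -0.4 F axis 2.02 angle 1.4 q [-0.6  -0.05  2.12  0.6   0.7  -2.67]
t 23.1 s 14.08 lat x,y 0.1 -0.4 F axis 3.67 angle 1.3 q [-0.6  -0.04  2.12  0.61  0.69 -2.68]
```

```bash
python3 -m inch '{"hand":[0,0,0,0],"translation":[[0,0,3],[0,0,3],[0,0,3],[0,0,0]],"yaw":[0,0,0,0]}'>/dev/null;  python3 pr.py
python3 -m inch '{"hand":[0,0,0],"translation":[[0,0,2],[0,0,1],[0,0,0]],"yaw":[0,0,0]}'>/dev/null;  python3 pr.py
python3 -m inch '{"hand":[0,0],"translation":[[0,0,1],[0,0,0]],"yaw":[0,0]}'>/dev/null;  python3 pr.py
python3 -m inch '{"hand":[0,0],"translation":[[0,0,1],[0,0,0]],"yaw":[0,0]}'>/dev/null;  python3 pr.py
```

```text
t 23.6 s 5.13 lat x,y 0.1 -0.5 F axis 8.2 angle 1.3 q [-0.6  -0.02  2.11  0.61  0.67 -2.68]
t 23.98 s 2.39 lat x,y 0.2 -0.5 F axis 9.22 angle 1.3 q [-0.59 -0.01  2.11  0.62  0.67 -2.69]
t 24.23 s 1.61 lat x,y 0.2 -0.5 F axis 12.2 angle 1.3 q [-0.59 -0.01  2.11  0.62  0.67 -2.69]
t 24.48 s 0.85 lat x,y 0.4 -0.6 F axis 14.63 angle 1.3 q [-0.59 -0.01  2.11  0.62  0.67 -2.69]
```

The force slope is now about 4 N/mm at roughly 15 N, so the plunger is on its stop. I'll add a touch more, hold about a second, then retreat slowly.

```bash
python3 -m inch '{"hand":[0,0,0,0],"translation":[[0,0,0.8],[0,0,0],[0,0,0],[0,0,0]],"yaw":[0,0,0,0]}'>/dev/null;  python3 pr.py
python3 -m inch '{"hand":[0,0,0,0],"translation":[[0,0,0],[0,0,0],[0,0,0],[0,0,0]],"yaw":[0,0,0,0]}'>/dev/null;  python3 pr.py
python3 -m inch '{"hand":[0,0,0,0,0,0,0,0,0,0],"translation":[[0,0,-3],[0,0,-4],[0,0,-5],[0,0,-5],[0,0,-6],[0,0,-10],[0,0,-20],[0,0,-30],[0,0,-30],[0,0,0]],"yaw":[0,0,0,0,0,0,0,0,0,0]}'>/dev/null;  python3 pr.py
python3 - <<'E'
from h import *
for n in ('wrist','top','side'):
    p,d,i,T=cam(n)
    if n=='top': save('top2',p)
    v,u=np.nonzero(d>0); P=cloud(d,i,T,np.c_[u,v]); hsv=cv2.cvtColor(p,cv2.COLOR_RGB2HSV)[v,u].astype(int)
    m=(abs(hsv[:,0]-108)<12)&(hsv[:,1]>120)&(hsv[:,2]>50)&(abs(P[:,0]-.6)<.03)&(abs(P[:,1]+.218)<.03)&(P[:,2]>.07)
    U=np.array([-.571,-.057,.819]); E=np.array([.6084,-.2179,.085]); s=(P[m]-E)@U*1000
    if m.sum()>5: print(n,m.sum(),'head s',np.percentile(s,[25,50,75]).round(1))
    y=(abs(hsv[:,0]-25)<6)&(hsv[:,1]>150)&(hsv[:,2]>80)&(abs(P[:,0]-.57)<.05)&(abs(P[:,1]-.1)<.05)&(P[:,2]>.02)
    if y.sum()>5: print(n,'guard',y.sum(),np.percentile(P[y],[1,50,99],axis=0).round(3))
    w=(P[:,2]>.125)&(P[:,2]<.145)
    for nm,c in (('blue bottle',(.77,-.09)),('white',(.41,.19))):
        k=(P[:,2]>.1)&(P[:,2]<.145)&(np.hypot(P[:,0]-c[0],P[:,1]-c[1])<.06)
        if n!='wrist' and k.sum()>5: print(n,nm,k.sum(),np.median(P[k],0).round(3))
    if n!='wrist':
        o=np.load('/tmp/'+n+'.npz')['p']; print(n,'changed',[ (nm,np.abs(p[a:b,c:e].astype(int)-o[a:b,c:e]).mean().round(1)) for nm,a,b,c,e in ([('blue',118,160,330,368),('white',255,290,210,252)] if n=='top' else [('blue',222,285,362,404),('white',120,172,270,302)])])
E
```

```text
t 24.98 s 0.29 lat x,y 0.4 -0.6 F axis 16.13 angle 1.3 q [-0.59 -0.01  2.11  0.62  0.67 -2.69]
t 25.48 s 0.29 lat x,y 0.4 -0.6 F axis 16.69 angle 1.3 q [-0.59 -0.01  2.11  0.62  0.67 -2.69]
t 26.73 s 114.19 lat x,y 3.7 -1.9 F axis -0.21 angle 1.2 q [-0.68 -0.26  2.16  0.54  0.88 -2.63]
wrist 1505 head s [17.  17.7 18.2]
top 117 head s [17.6 18.5 19.4]
top guard 244 [[0.563 0.073 0.036]
 [0.572 0.095 0.129]
 [0.582 0.125 0.153]]
top blue bottle 586 [ 0.765 -0.084  0.135]
top white 351 [0.444 0.188 0.121]
top changed [('blue', np.float64(3.5)), ('white', np.float64(3.4))]
side guard 132 [[0.57  0.073 0.043]
 [0.575 0.077 0.102]
 [0.582 0.119 0.15 ]]
side blue bottle 752 [ 0.772 -0.098  0.132]
side white 226 [0.446 0.181 0.118]
side changed [('blue', np.float64(1.2)), ('white', np.float64(1.4))]
```

View pics/top2.png

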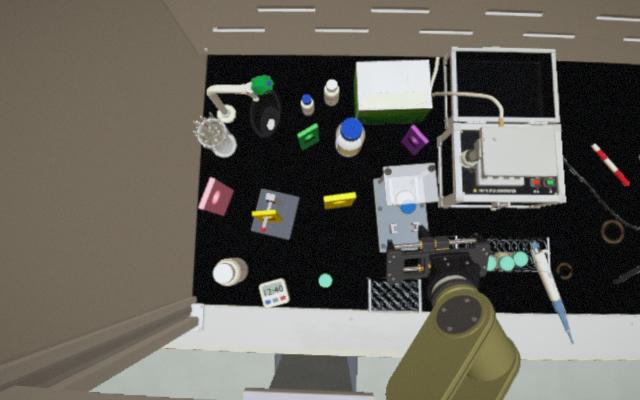

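The top view shows the guard hanging on the peg at (267,215), the slot empty with the blue head back up at (407,207), and both bottles at (350,135) and (230,270) where they were. The arm is clear, so I hand in.

```bash
python3 -c "
from bench import ticket
print(ticket.finish_job())"
```

```text
the job is handed in; nothing more can be done
None
```

The guard hangs by its eye on the peg, the plunger was pressed to its stop (peak reading about 17 N), held for about 1.3 s and came fully back up, the bottles did not move, and the job was handed in at about 27 s.

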